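# Put the stacked shop aids back in their holders

## Task

Someone has left the sanding block, the steel set-up block, the wax tin and the brass set-up bar piled up on the bench. Take the pile apart without letting any of them tip over, and put each one back in its own plywood holder, the one whose recess has its shape and size, lying flat on the recess floor and the same way up as it is now.

Things in the scene. Friction and masses are not known exactly. Their poses are not given: they have to be found in the camera images.
- sanding_block: hand sanding block: a plain wooden slab with a thin cork sole, 112 x 62 x 32 mm (its x, y, z), about 0.16 kg, the largest and lowest thing of the stack, lying on the bench. Origin at the centre of its underside, x along its length, y across it, z up.
- steel_block: machinist's steel set-up block with drilled holes, 76 x 51 x 25 mm (its x, y, z), about 0.6 kg, lying on the sanding block roughly in line with it. Origin at the centre of its underside, x along its length, y across it, z up.
- wax_tin: round aluminium wax tin, lid on, 44 mm across the lid (42 mm below it) and 20 mm high (the lid is its upper 8 mm), about 0.06 kg, lying on the steel block. Origin at the centre of its underside, z up.
- setup_bar: small brass set-up bar, 44 x 14 x 20 mm (its x, y, z), about 0.1 kg, lying across the lid of the wax tin on top of the stack, at any angle. Origin at the centre of its underside, x along its length, y across it, z up. The loose dark-wood offcut elsewhere on the bench is not it.
- holder_sanding: holder of the sanding block: fixed plywood plate 156 x 106 mm, 9 mm thick, lying on the bench, with a rectangular grey-lined recess 128 x 78 mm (x, y), 5 mm deep, in its middle. Origin at the centre of the plate's underside, so the recess floor is at z = 4 mm and the plate's top at z = 9 mm in its frame; x along its length.
- holder_steel: holder of the steel block: fixed plywood plate 120 x 95 mm, 9 mm thick, with a rectangular grey-lined recess 92 x 67 mm (x, y), 5 mm deep, in its middle. Origin at the centre of the plate's underside, recess floor at z = 4 mm; x along its length.
- holder_tin: holder of the wax tin: fixed square plywood plate 90 x 90 mm, 9 mm thick, with a round grey-lined recess 60 mm across and 5 mm deep in its middle. Origin at the centre of the plate's underside, recess floor at z = 4 mm.
- holder_bar: holder of the brass bar: fixed plywood plate 90 x 60 mm, 9 mm thick, with a rectangular grey-lined recess 60 x 30 mm (x, y), 5 mm deep, in its middle. Origin at the centre of the plate's underside, recess floor at z = 4 mm; x along its length.

How it is judged:
By the outcome, as a careful person would: the job done as asked, in the order asked, and still so for the second after the job is handed in, with the robot touching nothing.
It also fails if it takes over 128 s, if anything falls off the work surface, if the arm or the gripper's body presses on something with over 40 N, if the wrist force passes 120 N, or if a joint passes its speed limit or range.

## Robot

A 6-joint arm with a two-finger parallel gripper is mounted at the origin on the work surface. World frame = base frame: x ahead of the robot, y to its left, z up, the work surface at z = 0. Lengths are in m, angles in degrees, forces in N, time in s.
With the tool pointing down it reaches from about 0.375 to 0.9 m from the base axis. Payload 3.1 kg.
Tool frame: the origin (TCP) lies midway between the tips of the shut fingers; the grasp point (between the pads) lies 19 mm behind it (bot.hold_point_z is the distance from the TCP to the grasp point, in m); z points along the fingers, y is the line along which they close (so a half turn about z gives the same grasp; the last joint's range is limited). The gripper opens to 87 mm and grips with 3 to 60 N. Pads are 19 mm wide; open, the fingers measure 117 mm over their backs; the gripper's body (75 mm by 190 mm) begins 51 mm behind the grasp point.
Start: joints at [62.137, 30.224, 82.088, -0, 67.689, -10.227], TCP at [0.189, 0.596, 0.223] pointing down, gripper open.
Joint ranges: [-176.69, 176.69], [-43.24, 126.21], [12.49, 139.97], [-82, 262], [0, 151.66], [-163.58, 163.58]. Speed limits (degrees/s): [159.86, 159.86, 180, 180, 180, 180].

## Interface

Orientations are given as a 3x3 rotation matrix whose columns are the frame's x, y, z axes.
In Python, from rig import read_state, optics, order, bot gives the robot as it stands.
- The arm moves only by the tool drive_tool, never from a script. Its argument "steps" is a list of rows, each a list of 7 numbers: the finger opening in mm, from 0 to 87, then the shift along the tool's x, y, z normalised to -1 to 1, where 1 is 0.12 m, then the turn, a rotation vector about the tool's x, y, z normalised to -1 to 1, where 1 is 1.5 rad. In form: [[jaw, tx, ty, tz, ax, ay, az], ...]. A call has 1 to 8 rows; each row is the pose to reach, as a shift and turn from the pose commanded when the call began, along the tool's axes at that moment; what a row does not reach only later rows make up. A row lasts 1/10 s, in which the tool goes at most 50 mm and 8.59 degrees, less where a joint would pass 70% of its speed; a pose out of reach is approached as far as the arm can. A call with a number of a shift or a turn outside -1 to 1 is refused whole. A call with a gripper value outside its range is refused whole. The fingers move at their own pace and stop on an object; the grip force is fixed at half the most. Time passes only in rows, so rows that repeat a pose let the fingers close. It gives the time, the measured TCP pose, the force, the opening and the grip force at its end, in the units of the state.
- read_state(): the state, without advancing time (a new reading comes with each control period).
- optics.capture(name): name is "scene" or "top" or "wrist"; returns a dict with "color" (420x560x3 uint8, blue, green, red), "range_z" (420x560 float32, m along the optical axis (not along the pixel's ray), 0 where there is no reading), "fx", "fy", "cx", "cy" (pixels), "D" ([k1, k2, p1, p2, k3] as OpenCV has them; the pictures are not rectified), "rvec" (rotation vector, rad) and "tvec" (3), from world to camera coordinates, as OpenCV has them. Camera axes: x right, y down, z forward; pixel columns grow to the right and rows downward; lengths in m; the calibration is good to about 2 mm. A picture is of the moment at which its call begins.
- order.hand_in(): hands the job in; it is judged then, once.
The state is a dict: "time_s": time; "joint_positions": joint angles; "qvel": joint speeds; "tau": joint torques, N m; "position": TCP position; "tcp_rot": TCP orientation; "force": force on the tool from outside, world axes, zero at the start; "moment": the same for the moment, N m; "opening": opening from 0.0 (shut) to 1.0 (fully open); "grasp_force": force on a finger pad.
Only numpy, scipy, OpenCV 4.12 (cv2) and the standard library are available. Lean on these libraries where they do the work, as an engineer would, in place of code of your own. Each camera call takes 0.05 s, during which the arm holds its last target. There are 200 camera calls.

## Working session

There is one attempt and no reset: what is moved stays moved. The work goes in short steps, Python scripts to look and compute and a tool call to move; the robot and the scene stay as the last step left them, time stands still between calls to the robot, and variables do not carry over. Pictures are saved under pics/ and viewed, at most 14 in all, crops included, and the job is handed in when it is done.

Besides the shell and the picture viewer there is one more tool, called as name(argument=value, ...), one argument or row to a line, values as JSON. drive_tool: Moves the arm, as the interface text tells. Scaled input: -1 to 1 covers 0.12 m each way for a shift and 1.5 rad each way for a turn. Its arguments: {"type":"object","properties":{"steps":{"type":"array"}},"required":["steps"]}

```bash
mkdir -p pics; ls; python3 - <<'E'
from rig import read_state, optics, order, bot
import cv2,numpy as np
s=read_state();print(s['position'],s['tcp_rot'],s['time_s'],bot.hold_point_z)
for n in ("scene","top","wrist"):
    c=optics.capture(n);np.savez(f'{n}0.npz',**c);cv2.imwrite(f'pics/{n}0.png',c['color'])
    R=cv2.Rodrigues(c['rvec'])[0];print(n,-R.T@np.ravel(c['tvec']),R[2],c['fx'],c['D'],(c['range_z']>0).mean())
E
```

```text
pics
[0.18898211 0.59496426 0.22159602] [[-9.53005750e-01  3.02950574e-01 -9.94768465e-04]
 [ 3.02951975e-01  9.53003948e-01 -1.89106064e-03]
 [ 3.75120371e-04 -2.10355873e-03 -9.99997717e-01]] 0.0 0.0187
scene [1.16083578 0.52015081 0.78768838] [-0.58916952 -0.46608508 -0.66003332] 546.124942457844 [-0.00423001  0.          0.          0.          0.        ] 0.9958588435374149
top [0.44389415 0.01886117 1.17833304] [ 0.07169331 -0.01289672 -0.99734334] 471.9736200409713 [0.01226989 0.         0.         0.         0.        ] 0.9957780612244898
wrist [0.11220658 0.61949327 0.38295474] [ 0.27656238 -0.08951909 -0.95681742] 361.9654170024989 [-0.09664601  0.          0.          0.          0.        ] 0.9960586734693877
```

View pics/scene0.png

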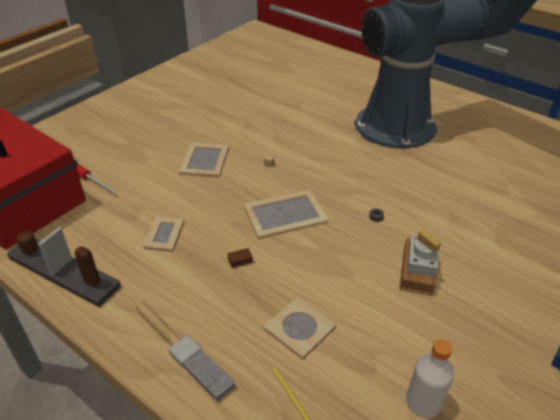

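View pics/top0.png

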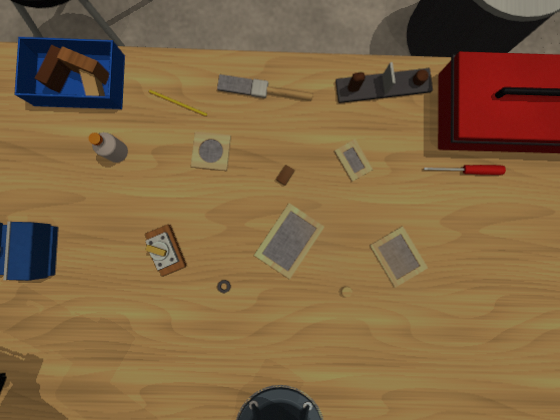

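Scene picture: stack at (420,262); recesses of sanding (286,213), steel (205,159), tin (300,326), bar (164,233). Top picture: stack at (165,250); tin holder (211,151), bar holder (353,161), sanding holder (290,240), steel holder (398,256); dark offcut at (285,175).

```bash
cat > h.py <<'E'
import numpy as np,cv2
def cam(c):
    K=np.array([[c['fx'],0,c['cx']],[0,c['fy'],c['cy']],[0,0,1.]]);R=cv2.Rodrigues(np.asarray(c['rvec'],float))[0]
    return K,R,-R.T@np.ravel(c['tvec'])
def rays(c,px):
    K,R,o=cam(c);u=cv2.undistortPoints(np.asarray(px,float).reshape(-1,1,2),K,np.ravel(c['D'])).reshape(-1,2)
    return o,np.c_[u,np.ones(len(u))]@R
def onplane(c,px,z):
    o,d=rays(c,px);return o+d*((z-o[2])/d[:,2])[:,None]
def depthpts(c,px):
    o,d=rays(c,px);px=np.asarray(px).astype(int).reshape(-1,2);r=c['range_z'][px[:,1],px[:,0]];return o+d*r[:,None]
def tri(c1,p1,c2,p2):
    o1,d1=rays(c1,[p1]);o2,d2=rays(c2,[p2]);d1=d1[0]/np.linalg.norm(d1);d2=d2[0]/np.linalg.norm(d2)
    t=np.linalg.lstsq(np.c_[d1,-d2],o2-o1,rcond=None)[0];a=o1+t[0]*d1;b=o2+t[1]*d2
    return (a+b)/2,np.linalg.norm(a-b)
def rect(P):  # centre,long,short,angle of long side (deg)
    (x,y),(w,h),a=cv2.minAreaRect((P[:,:2]*1000).astype(np.float32))
    if w<h:w,h,a=h,w,a+90
    return np.round([x,y,w,h,(a+90)%180-90],1)
def blob(mask,px):
    n,l,st,ce=cv2.connectedComponentsWithStats(mask.astype(np.uint8),connectivity=4)
    k=l[int(px[1]),int(px[0])];cs,_=cv2.findContours((l==k).astype(np.uint8),cv2.RETR_EXTERNAL,cv2.CHAIN_APPROX_NONE)
    return k and st[k,4],ce[k],max(cs,key=len).reshape(-1,2)
E
python3 - <<'E'
from h import *
C={n:dict(np.load(n+'0.npz')) for n in('top','scene')}
P={'top':dict(sand=(290,240),steel=(398,256),tin=(211,151),bar=(353,161)),'scene':dict(sand=(286,213),steel=(205,159),tin=(300,326),bar=(164,233))}
ce={}
for n,c in C.items():
    hsv=cv2.cvtColor(c['color'],cv2.COLOR_BGR2HSV);m=hsv[...,1]<70
    for k,p in P[n].items():
        a,e,ct=blob(m,p);ce[n,k]=e
        print(n,k,a,e.round(1),'rect',rect(onplane(c,ct,.004)),'cent@4',onplane(c,[e],.004)[0].round(4),'depth',depthpts(c,[e])[0].round(4))
for k in P['top']: print(k,tri(C['top'],ce['top',k],C['scene'],ce['scene',k]))
c=C['top'];print('bar top pix',depthpts(c,[(156,251),(165,250),(150,237),(178,270),(173,228)]).round(3))
z=depthpts(c,[(x,y) for y in range(215,290) for x in range(130,200)]);
for lo,hi in((.02,.2),(.045,.2),(.066,.2),(.087,.2)):
    q=z[(z[:,2]>lo)&(z[:,2]<hi)];print(lo,len(q),rect(q) if len(q)>3 else'',q.mean(0))
E
```

```text
top sand 1590 [288.6 240.7] rect [458.6 -10.6 127.5  77.1 -32.2] cent@4 [ 0.4578 -0.0101  0.004 ] depth [ 0.4578 -0.0102  0.0036]
top steel 924 [398.5 256.1] rect [ 427.8 -284.6   89.5   64.5   32.1] cent@4 [ 0.4275 -0.2843  0.004 ] depth [ 0.4275 -0.2845  0.0033]
top tin 425 [210.5 150.6] rect [676.8 192.3  57.6  55.9 -88.1] cent@4 [0.6778 0.1923 0.004 ] depth [0.678  0.1925 0.0026]
top bar 258 [353.2 159.8] rect [ 665.9 -167.1   58.3   28.2   31.3] cent@4 [ 0.6659 -0.1671  0.004 ] depth [ 0.6656 -0.1668  0.0058]
scene sand 1426 [284.5 213.2] rect [464.7 -13.8 138.4  78.1 -32.4] cent@4 [ 0.462  -0.0107  0.004 ] depth [ 0.4626 -0.0102  0.0046]
scene steel 593 [203.9 158.9] rect [ 427.9 -284.7   89.5   66.1   32. ] cent@4 [ 0.429  -0.2842  0.004 ] depth [ 0.4273 -0.2861  0.0021]
scene tin 727 [299.4 326.2] rect [679.3 191.3  57.7  57.3  -1.9] cent@4 [0.6795 0.1919 0.004 ] depth [0.6778 0.1907 0.0012]
scene bar 268 [163.5 232.8] rect [ 666.6 -168.1   57.3   29.    31.1] cent@4 [ 0.6671 -0.1679  0.004 ] depth [ 0.6656 -0.1701  0.0015]
sand (array([ 0.45866045, -0.01139861,  0.00113266]), np.float64(0.0029124033578985993))
steel (array([ 0.42777631, -0.28491646,  0.002879  ]), np.float64(0.0008278938553266575))
tin (array([0.67838817, 0.19191389, 0.00277976]), np.float64(0.001345942765901834))
bar (array([ 0.66647187, -0.16771953,  0.00346829]), np.float64(0.0013879559076696506))
bar top pix [[ 0.425  0.292  0.099]
 [ 0.427  0.276  0.081]
 [ 0.457  0.326  0.031]
 [ 0.378  0.261 -0.   ]
 [ 0.481  0.279 -0.004]]
0.02 1282 [426.4 289.7 112.   61.8  24.2] [0.42600403 0.28551743 0.05299455]
0.045 746 [424.3 292.   76.3  51.7  25.2] [0.42463793 0.28871838 0.06846209]
0.066 313 [425.2 292.7  44.3  42.3 -64.6] [0.42586868 0.29231998 0.08516961]
0.087 133 [425.8 295.7  43.7  13.9  73.5] [0.42581859 0.29502826 0.09604972]
```

View pics/wrist0.png

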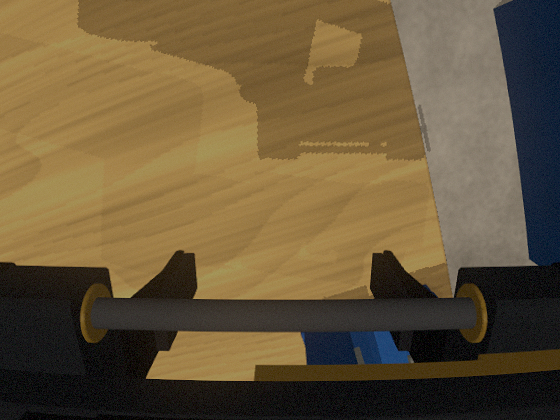

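Wrist picture shows only bench and the fingers' tips at about (185,260)/(380,260). All heights and sizes agree with the given ones, so I move over the stack.

drive_tool(
  steps=[
    [87,-0.29,-0.2,0,0,0,0],
    [87,-0.58,-0.4,0,0,0,0],
    [87,-0.878,-0.593,0,0,0,0],
    [87,-0.878,-0.593,0,0,0,0],
  ],
)

```text
time_s: 0.55
position: [0.2706, 0.4922, 0.2222]
tcp_rot: [[-0.952, 0.307, -0.0], [0.307, 0.952, -0.003], [-0.001, -0.003, -1.0]]
force: [-0.2, 0.3, 0.5]
opening: 1.001
grasp_force: 0.0
```

drive_tool(
  steps=[
    [87,-0.29,-0.2,0,0,0,0],
    [87,-0.58,-0.4,0,0,0,0],
    [87,-0.878,-0.593,0,0,0,0],
    [87,-0.878,-0.593,0,0,0,0],
  ],
)

```text
time_s: 0.95
position: [0.3497, 0.3937, 0.2225]
tcp_rot: [[-0.951, 0.308, 0.001], [0.308, 0.951, -0.001], [-0.001, -0.001, -1.0]]
force: [1.3, 0.5, 0.4]
opening: 0.996
grasp_force: 0.0
```

drive_tool(
  steps=[
    [87,-0.29,-0.2,0,0,0,0],
    [87,-0.58,-0.4,0,0,0,0],
    [87,-0.878,-0.593,0,0,0,0],
    [87,-0.878,-0.593,0,0,0,0],
  ],
)

```text
time_s: 1.35
position: [0.4291, 0.2946, 0.2226]
tcp_rot: [[-0.952, 0.307, 0.002], [0.307, 0.952, -0.0], [-0.002, 0.001, -1.0]]
force: [0.4, 1.0, -0.3]
opening: 0.999
grasp_force: 0.0
```

drive_tool(
  steps=[
    [87,0,0,0,0,0,0.1],
    [87,0,0,0,0,0,0.2],
    [87,0,0,0,0,0,0.3],
    [87,0,0,0,0,0,0.4],
    [87,0,0,0,0,0,0.5],
    [87,0,0,0,0,0,0.517],
    [87,0,0,0,0,0,0.517],
  ],
)

```text
time_s: 2.05
position: [0.4252, 0.2975, 0.2225]
tcp_rot: [[-0.472, 0.882, -0.0], [0.882, 0.472, 0.0], [0.0, -0.0, -1.0]]
force: [-0.3, -0.3, 0.2]
opening: 1.0
grasp_force: 0.0
```

drive_tool(
  steps=[
    [87,0,0,0,0,0,0.1],
    [87,0,0,0,0,0,0.2],
    [87,0,0,0,0,0,0.3],
    [87,0,0,0,0,0,0.4],
    [87,0,0,0,0,0,0.5],
    [87,0,0,0,0,0,0.517],
    [87,0,0,0,0,0,0.517],
    [87,0,0,0,0,0,0.517],
  ],
)

```text
time_s: 2.85
position: [0.4257, 0.2966, 0.2225]
tcp_rot: [[0.281, 0.96, -0.0], [0.96, -0.281, 0.0], [0.0, -0.0, -1.0]]
force: [-0.6, 0.0, 0.4]
opening: 0.998
grasp_force: 0.0
```

```bash
cat > stack.py <<'E'
import sys
from h import *
from rig import optics,read_state
name=sys.argv[1]
c=optics.capture('wrist');np.savez(name+'.npz',**c);cv2.imwrite(f'pics/{name}.png',c['color'])
z=depthpts(c,[(x,y) for y in range(0,420) for x in range(560)]);r=c['range_z'].ravel()
s=read_state();print(s['position'].round(4) if hasattr(s['position'],'round') else s['position'])
ok=(r>0.2)&(abs(z[:,0]-.426)<.1)&(abs(z[:,1]-.292)<.1)
for lo,hi in((.090,.11),(.068,.085),(.05,.064),(.025,.040)):
    m=ok&(z[:,2]>lo)&(z[:,2]<hi)
    m=cv2.morphologyEx(m.reshape(420,560).astype(np.uint8),cv2.MORPH_OPEN,np.ones((3,3))).ravel()>0
    q=z[m]
    if len(q)>30:
        h=np.median(q[:,2]);px=np.argwhere(m.reshape(420,560))[:,::-1];
        print(lo,len(q),'z',h.round(4),'rect',rect(onplane(c,px,h)),'img',cv2.minAreaRect(px.astype(np.float32)))
E
python3 stack.py w1
```

```text
[0.4258 0.2965 0.2225]
0.09 873 z 0.096 rect [428.4 296.5  43.6  13.4  73.6] img ((286.9999694824219, 201.49998474121094), (50.99999237060547, 15.999998092651367), 90.0)
0.068 1067 z 0.0761 rect [427.8 294.   42.4  39.1 -16.4] img ((287.0, 198.5), (43.0, 48.0), 90.0)
0.05 2345 z 0.056 rect [426.9 292.5  76.1  51.6  25. ] img ((286.3000183105469, 194.60003662109375), (55.100337982177734, 81.2404556274414), 49.398704528808594)
0.025 2116 z 0.0309 rect [428.9 291.1 111.5  62.1  24. ] img ((288.92620849609375, 188.81146240234375), (62.09788513183594, 111.52013397216797), 50.194427490234375)
```

View pics/w1.png

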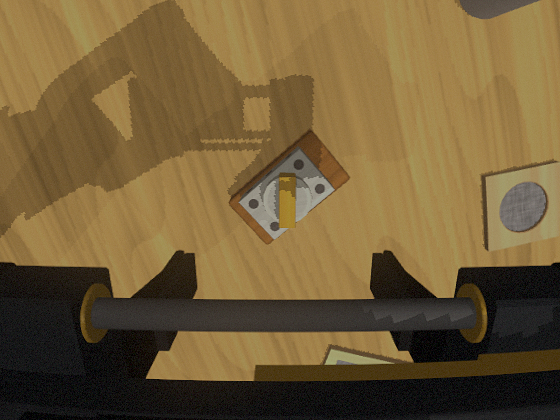

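Wrist picture: bar is vertical at (287,201) on the tin, steel block and sanding block beneath; fingers at columns 197 and 371. Check hand-eye with the fingers.

```bash
python3 - <<'E'
from h import *
from rig import read_state
s=read_state();c=dict(np.load('w1.npz'));K,R,o=cam(c);T=np.array(s['tcp_rot']);p=np.array(s['position'])
print(K[0,2],K[1,2])
for y in(-.0435,0,.0435):
    print(cv2.projectPoints((p+T@[0,y,0]).reshape(1,3),c['rvec'],c['tvec'],K,np.ravel(c['D']))[0].ravel())
g=c['color'].max(2)
for r in(255,258,262): print(r,np.flatnonzero(g[r]<60)[[0,-1]],np.flatnonzero(np.diff((g[r,150:420]<60).astype(int)))+150)
E
```

```text
283.19547360902885 211.5003563073676
[196.63414173 271.32354762]
[284.66400215 271.6627932 ]
[372.61119704 271.30117131]
255 [173 393] [172 193 372 393]
258 [171 395] [170 194 372 395]
262 [  0 398] [168 194 371 398]
```

drive_tool(
  steps=[
    [40,0,0.019,0.2,0,0,0],
    [40,0,0.019,0.4,0,0,0],
    [40,0,0.019,0.6,0,0,0],
    [40,0,0.019,0.75,0,0,0],
    [40,0,0.019,0.9,0,0,0],
    [40,0,0.019,1,0,0,0],
    [40,0,0.019,1,0,0,0],
  ],
)

```text
time_s: 3.6
position: [0.4271, 0.2953, 0.1011]
tcp_rot: [[0.283, 0.959, -0.003], [0.959, -0.283, -0.001], [-0.002, -0.003, -1.0]]
force: [-0.6, 0.1, 0.8]
opening: 0.491
grasp_force: 0.0
```

drive_tool(
  steps=[
    [40,0,0,0.08,0,0,0],
    [40,0,0,0.1625,0,0,0],
    [40,0,0,0.1625,0,0,0],
    [30,0,0,0.1625,0,0,0],
    [22,0,0,0.1625,0,0,0],
    [17,0,0,0.1625,0,0,0],
    [17,0,0,0.1625,0,0,0],
  ],
)

```text
time_s: 4.3
position: [0.4282, 0.2959, 0.0834]
tcp_rot: [[0.284, 0.959, 0.001], [0.959, -0.284, 0.0], [0.0, 0.001, -1.0]]
force: [-0.3, -0.1, -0.5]
opening: 0.228
grasp_force: 0.0
```

drive_tool(
  steps=[
    [12,0,0,0,0,0,0],
    [8,0,0,0,0,0,0],
    [4,0,0,0,0,0,0],
    [0,0,0,0,0,0,0],
    [0,0,0,0,0,0,0],
  ],
)

```text
time_s: 4.8
position: [0.4282, 0.2958, 0.0833]
tcp_rot: [[0.284, 0.959, 0.0], [0.959, -0.284, 0.0], [0.0, 0.0, -1.0]]
force: [0.9, -0.7, 3.2]
opening: 0.157
grasp_force: 30.0
```

```bash
cat > plan.py <<'E'
# plan.py x y z phi : shift (tool axes, units of 0.12 m) and turn (units of 1.5 rad) from the present pose
import sys,numpy as np
from rig import read_state
s=read_state();T=np.array(s['tcp_rot']);p=np.array(s['position']);x,y,z,phi=map(float,sys.argv[1:])
d=T.T@(np.array([x,y,z])-p)/.12;ph=np.degrees(np.arctan2(T[1,0],T[0,0]));a=-((phi-ph+90)%180-90)
print('pos',p.round(4),'phi',ph.round(2),'shift',d.round(3),'turn deg',a.round(2),'units',np.radians(a).round(4)/1.5)
E
python3 plan.py .6663 -.1675 .1833 31.2
```

```text
pos [0.4282 0.2958 0.0833] phi 73.5 shift [-3.139  2.999 -0.833] turn deg 42.3 units 0.49219999999999997
```

drive_tool(
  steps=[
    [0,0,0,-0.1,0,0,0],
    [0,0,0,-0.3,0,0,0],
    [0,0,0,-0.55,0,0,0],
    [0,0,0,-0.833,0,0,0],
  ],
)

```text
time_s: 5.2
position: [0.427, 0.2954, 0.1838]
tcp_rot: [[0.284, 0.959, -0.002], [0.959, -0.284, -0.001], [-0.002, -0.002, -1.0]]
force: [0.9, -0.2, -1.2]
opening: 0.158
grasp_force: 30.0
```

drive_tool(
  steps=[
    [0,-0.08,0.075,0,0,0,0],
    [0,-0.24,0.22,0,0,0,0],
    [0,-0.5,0.48,0,0,0,0],
    [0,-0.785,0.75,0,0,0,0],
  ],
)

```text
time_s: 5.6
position: [0.4872, 0.1789, 0.1827]
tcp_rot: [[0.282, 0.959, -0.001], [0.959, -0.282, -0.0], [-0.0, -0.001, -1.0]]
force: [1.2, 0.3, 0.1]
opening: 0.159
grasp_force: 30.0
```

drive_tool(
  steps=[
    [0,-0.26,0.25,0,0,0,0],
    [0,-0.52,0.5,0,0,0,0],
    [0,-0.785,0.75,0,0,0,0],
  ],
)

```text
time_s: 5.9
position: [0.5469, 0.0619, 0.1824]
tcp_rot: [[0.284, 0.959, -0.002], [0.959, -0.284, 0.0], [-0.0, -0.002, -1.0]]
force: [0.9, 0.5, -1.3]
opening: 0.156
grasp_force: 30.0
```

drive_tool(
  steps=[
    [0,-0.26,0.25,0,0,0,0],
    [0,-0.52,0.5,0,0,0,0],
    [0,-0.785,0.75,0,0,0,0],
  ],
)

```text
time_s: 6.2
position: [0.6063, -0.0539, 0.1822]
tcp_rot: [[0.285, 0.959, -0.002], [0.959, -0.285, 0.001], [0.0, -0.002, -1.0]]
force: [0.7, 0.4, -1.6]
opening: 0.156
grasp_force: 30.0
```

drive_tool(
  steps=[
    [0,-0.26,0.25,0,0,0,0],
    [0,-0.5,0.48,0,0,0,0],
    [0,-0.7,0.67,0,0,0,0],
    [0,-0.785,0.75,0,0,0,0],
    [0,-0.785,0.75,0,0,0,0],
  ],
)

```text
time_s: 6.7
position: [0.6659, -0.1697, 0.1819]
tcp_rot: [[0.287, 0.958, -0.001], [0.958, -0.287, 0.0], [0.0, -0.001, -1.0]]
force: [-0.0, 0.3, -1.2]
opening: 0.154
grasp_force: 30.0
```

drive_tool(
  steps=[
    [0,0,0,0,0,0,0.08],
    [0,0,0,0,0,0,0.17],
    [0,0,0,0,0,0,0.26],
    [0,0,0,0,0,0,0.35],
    [0,0,0,0,0,0,0.43],
    [0,0,0,0,0,0,0.492],
    [0,0,0,0,0,0,0.492],
    [0,0,0,0,0,0,0.492],
  ],
)

```text
time_s: 7.5
position: [0.6653, -0.166, 0.1828]
tcp_rot: [[0.853, 0.521, -0.002], [0.521, -0.853, 0.001], [-0.001, -0.002, -1.0]]
force: [-0.0, 0.9, -1.5]
opening: 0.159
grasp_force: 30.0
```

```bash
python3 plan.py .6663 -.1675 .0113 31.2; cat > hold.py <<'E'
# recess seen by the wrist camera: hold.py img-name
import sys
from h import *
from rig import optics,read_state
c=optics.capture('wrist');cv2.imwrite(f'pics/{sys.argv[1]}.png',c['color'])
m=(cv2.cvtColor(c['color'],cv2.COLOR_BGR2HSV)[...,1]<70);m[245:]=0
n,l,st,ce=cv2.connectedComponentsWithStats(m.astype(np.uint8),connectivity=4)
for k in range(1,n):
    if st[k,4]>600:
        px=np.argwhere(l==k)[:,::-1];print(st[k],rect(onplane(c,px,.004)),'z',np.median(depthpts(c,px)[:,2]).round(4))
E
python3 hold.py b1
```

```text
pos [ 0.6653 -0.166   0.1828] phi 31.41 shift [0.002 0.017 1.429] turn deg 0.21 units 0.002466666666666667
[  336     0   224   137 13934] [ 885.1 -240.8  246.6  107.5  -82.3] z 0.0175
[ 270  157   32   60 1821] [ 666.9 -167.2   58.4   29.4   31.8] z 0.0033
[ 43 220  60  25 784] [ 5.099e+02 -4.000e-01  6.730e+01  2.640e+01 -5.790e+01] z 0.0033
```

drive_tool(
  steps=[
    [0,0.004,0.015,0.2,0,0,0],
    [0,0.004,0.015,0.5,0,0,0],
    [0,0.004,0.015,0.8,0,0,0],
    [0,0.004,0.015,1,0,0,0],
    [0,0.004,0.015,1,0,0,0],
    [0,0.004,0.015,1,0,0,0],
  ],
)

```text
time_s: 8.15
position: [0.6676, -0.1688, 0.0631]
tcp_rot: [[0.855, 0.519, -0.0], [0.519, -0.855, 0.0], [-0.0, -0.0, -1.0]]
force: [0.1, -0.1, -0.2]
opening: 0.157
grasp_force: 30.0
```

drive_tool(
  steps=[
    [0,0,0,0.12,0,0,0],
    [0,0,0,0.22,0,0,0],
    [0,0,0,0.3,0,0,0],
    [0,0,0,0.36,0,0,0],
    [0,0,0,0.4,0,0,0],
    [0,0,0,0.423,0,0,0],
    [0,0,0,0.423,0,0,0],
    [0,0,0,0.423,0,0,0],
  ],
)

```text
time_s: 8.95
position: [0.6678, -0.1692, 0.0125]
tcp_rot: [[0.855, 0.518, 0.0], [0.518, -0.855, -0.0], [0.0, 0.0, -1.0]]
force: [0.4, -0.1, -0.6]
opening: 0.157
grasp_force: 30.0
```

drive_tool(
  steps=[
    [0,0,0,0.008,0,0,0],
    [0,0,0,0.008,0,0,0],
    [16,0,0,0.008,0,0,0],
    [30,0,0,0.008,0,0,0],
    [45,0,0,0.008,0,0,0],
    [45,0,0,0.008,0,0,0],
  ],
)

```text
time_s: 9.55
position: [0.6677, -0.1691, 0.0115]
tcp_rot: [[0.855, 0.518, 0.0], [0.518, -0.855, -0.0], [0.0, 0.0, -1.0]]
force: [0.5, 0.3, -0.7]
opening: 0.372
grasp_force: 0.0
```

drive_tool(
  steps=[
    [45,0,0,-0.15,0,0,0],
    [50,0,0,-0.4,0,0,0],
    [60,0,0,-0.8,0,0,0],
    [70,0,0,-1,0,0,0],
    [70,0,0,-1,0,0,0],
  ],
)

```text
time_s: 10.05
position: [0.6711, -0.1705, 0.1382]
tcp_rot: [[0.855, 0.518, 0.011], [0.518, -0.855, -0.005], [0.007, 0.01, -1.0]]
force: [0.1, -0.2, 0.0]
opening: 0.75
grasp_force: 0.0
```

```bash
python3 - <<'E'
from h import *
from rig import optics
c=optics.capture('wrist');cv2.imwrite('pics/b2.png',c['color'])
q=depthpts(c,[(x,y) for y in range(130,260) for x in range(200,380)]);q=q[(abs(q[:,0]-.667)<.03)&(abs(q[:,1]+.167)<.03)&(q[:,2]>.017)&(q[:,2]<.04)]
print(len(q),np.median(q[:,2]),rect(q))
E
python3 plan.py .4275 .2935 .18 25.2
```

```text
967 0.02299798324183777 [ 667.7 -169.    43.7   13.9   31.3]
pos [ 0.6693 -0.1698  0.1353] phi 31.22 shift [ 0.279 -4.344 -0.395] turn deg 6.02 units 0.07006666666666667
```

drive_tool(
  steps=[
    [87,0.02,-0.15,-0.1,0,0,0],
    [87,0.04,-0.5,-0.3,0,0,0],
    [87,0.056,-0.869,-0.39,0,0,0],
  ],
)

```text
time_s: 10.4
position: [0.6182, -0.0751, 0.1785]
tcp_rot: [[0.856, 0.517, -0.001], [0.517, -0.856, 0.001], [-0.0, -0.001, -1.0]]
force: [0.6, -0.4, 0.1]
opening: 0.965
grasp_force: 0.0
```

drive_tool(
  steps=[
    [87,0.03,-0.35,0,0,0,0],
    [87,0.045,-0.7,0,0,0,0],
    [87,0.056,-0.869,0,0,0,0],
  ],
)

```text
time_s: 10.7
position: [0.5663, 0.0204, 0.1772]
tcp_rot: [[0.854, 0.521, -0.006], [0.521, -0.854, 0.002], [-0.004, -0.005, -1.0]]
force: [0.7, 0.1, 1.2]
opening: 1.002
grasp_force: 0.0
```

drive_tool(
  steps=[
    [87,0.03,-0.35,0,0,0,0],
    [87,0.045,-0.7,0,0,0,0],
    [87,0.056,-0.869,0,0,0,0],
  ],
)

```text
time_s: 11.0
position: [0.5192, 0.1116, 0.1773]
tcp_rot: [[0.854, 0.52, -0.005], [0.52, -0.854, 0.001], [-0.004, -0.003, -1.0]]
force: [-0.4, 0.1, -0.2]
opening: 0.998
grasp_force: 0.0
```

drive_tool(
  steps=[
    [87,0.03,-0.35,0,0,0,0],
    [87,0.045,-0.7,0,0,0,0],
    [87,0.056,-0.869,0,0,0,0],
  ],
)

```text
time_s: 11.3
position: [0.4711, 0.2038, 0.1774]
tcp_rot: [[0.854, 0.52, -0.004], [0.52, -0.854, -0.0], [-0.003, -0.002, -1.0]]
force: [0.3, 0.4, -0.1]
opening: 0.997
grasp_force: 0.0
```

drive_tool(
  steps=[
    [87,0.03,-0.35,0,0,0,0.03],
    [87,0.045,-0.7,0,0,0,0.07],
    [87,0.056,-0.869,0,0,0,0.07],
    [87,0.056,-0.869,0,0,0,0.07],
    [87,0.056,-0.869,0,0,0,0.07],
    [87,0.056,-0.869,0,0,0,0.07],
  ],
)

```text
time_s: 11.9
position: [0.4265, 0.2934, 0.1778]
tcp_rot: [[0.905, 0.425, -0.0], [0.425, -0.905, -0.001], [-0.001, 0.0, -1.0]]
force: [0.2, -0.4, 0.0]
opening: 1.0
grasp_force: 0.0
```

```bash
python3 stack.py w2; python3 plan.py .4278 .294 .063 25.2
```

```text
[0.4266 0.2933 0.1779]
0.068 2517 z 0.0761 rect [428.3 293.1  43.5  42.7  25.1] img ((285.0, 208.5), (55.0, 56.0), 90.0)
0.05 3113 z 0.056 rect [427.3 292.   76.   50.9  25.1] img ((286.0, 202.0), (90.0, 64.0), 90.0)
0.025 2688 z 0.0309 rect [429.6 290.1 111.5  61.4  24.4] img ((289.0, 191.5), (123.0, 72.0), 90.0)
pos [0.4266 0.2933 0.1779] phi 25.12 shift [ 0.012 -0.001  0.957] turn deg -0.08 units -0.001
```

View pics/w2.png

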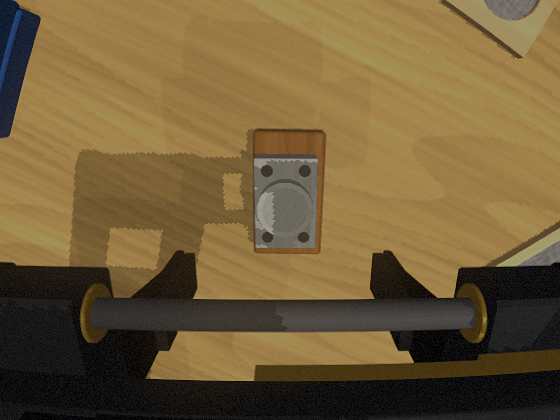

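Picture: tin at (285,208) on the steel block, aligned with the fingers.

drive_tool(
  steps=[
    [87,0.012,0.01,0.2,0,0,0],
    [80,0.012,0.01,0.4,0,0,0],
    [70,0.012,0.01,0.6,0,0,0],
    [65,0.012,0.01,0.75,0,0,0],
    [65,0.012,0.01,0.87,0,0,0],
    [65,0.012,0.01,0.957,0,0,0],
    [65,0.012,0.01,0.957,0,0,0],
    [55,0.012,0.01,0.957,0,0,0],
  ],
)

```text
time_s: 12.75
position: [0.4284, 0.2934, 0.0634]
tcp_rot: [[0.905, 0.425, 0.0], [0.425, -0.905, 0.0], [0.0, 0.0, -1.0]]
force: [-1.1, -0.0, 0.3]
opening: 0.71
grasp_force: 0.0
```

drive_tool(
  steps=[
    [49,0,0,0,0,0,0],
    [46,0,0,0,0,0,0],
    [43,0,0,0,0,0,0],
    [40,0,0,0,0,0,0],
    [36,0,0,0,0,0,0],
    [36,0,0,0,0,0,0],
  ],
)

```text
time_s: 13.35
position: [0.4282, 0.2939, 0.0638]
tcp_rot: [[0.905, 0.426, 0.001], [0.426, -0.905, 0.0], [0.001, 0.0, -1.0]]
force: [0.5, -1.2, 5.4]
opening: 0.494
grasp_force: 30.0
```

```bash
python3 plan.py .6785 .1922 .148 25
```

```text
pos [0.4282 0.2939 0.0638] phi 25.21 shift [ 1.527  1.656 -0.7  ] turn deg 0.21 units 0.002466666666666667
```

drive_tool(
  steps=[
    [36,0,0,-0.04,0,0,0],
    [36,0,0,-0.15,0,0,0],
    [36,0,0,-0.35,0,0,0],
    [36,0,0,-0.55,0,0,0],
    [36,0,0,-0.7,0,0,0],
  ],
)

```text
time_s: 13.85
position: [0.4278, 0.2939, 0.1484]
tcp_rot: [[0.905, 0.426, 0.0], [0.426, -0.905, 0.0], [0.0, -0.0, -1.0]]
force: [-0.5, 0.0, -1.2]
opening: 0.493
grasp_force: 30.0
```

drive_tool(
  steps=[
    [36,0.06,0.07,0,0,0,0],
    [36,0.22,0.24,0,0,0,0],
    [36,0.43,0.46,0,0,0,0],
    [36,0.63,0.69,0,0,0,0],
    [36,0.765,0.83,0,0,0,0],
  ],
)

```text
time_s: 14.35
position: [0.5561, 0.241, 0.1459]
tcp_rot: [[0.905, 0.424, 0.0], [0.424, -0.905, -0.0], [0.0, 0.001, -1.0]]
force: [0.0, 0.2, -1.1]
opening: 0.492
grasp_force: 30.0
```

drive_tool(
  steps=[
    [36,0.2,0.22,0,0,0,0],
    [36,0.4,0.44,0,0,0,0],
    [36,0.6,0.65,0,0,0,0],
    [36,0.72,0.78,0,0,0,0],
    [36,0.764,0.827,0,0,0,0],
    [36,0.764,0.827,0,0,0,0],
    [36,0.764,0.827,0,0,0,0],
  ],
)

```text
time_s: 15.05
position: [0.6769, 0.1922, 0.1461]
tcp_rot: [[0.905, 0.426, -0.003], [0.426, -0.905, 0.0], [-0.003, -0.001, -1.0]]
force: [0.0, 0.6, 0.2]
opening: 0.489
grasp_force: 30.0
```

```bash
python3 hold.py t1;python3 plan.py .6785 .1922 .0118 25
```

```text
[ 387    0  149  116 8218] [848.2 113.5 131.2  46.8  83.4] z 0.0169
[   0   54   61   74 3710] [667.1 426.5  62.6  57.5  15.7] z 0.0416
[ 251  162   69   66 3549] [678.9 191.9  58.9  58.  -64.8] z 0.0033
[251 229  65  16 718] [643.7 177.3  57.7  14.4 -64.8] z 0.1509
pos [0.6768 0.1925 0.1465] phi 25.24 shift [0.014 0.01  1.122] turn deg 0.24 units 0.0028
```

drive_tool(
  steps=[
    [36,0.013,0.011,0.2,0,0,0],
    [36,0.013,0.011,0.5,0,0,0],
    [36,0.013,0.011,0.75,0,0,0],
    [36,0.013,0.011,0.9,0,0,0],
    [36,0.013,0.011,0.95,0,0,0],
    [36,0.013,0.011,0.95,0,0,0],
  ],
)

```text
time_s: 15.7
position: [0.68, 0.1919, 0.0329]
tcp_rot: [[0.905, 0.426, -0.001], [0.426, -0.905, -0.0], [-0.001, -0.0, -1.0]]
force: [-0.2, 0.4, -0.6]
opening: 0.493
grasp_force: 30.0
```

drive_tool(
  steps=[
    [36,0,0,0.05,0,0,0],
    [36,0,0,0.1,0,0,0],
    [36,0,0,0.14,0,0,0],
    [36,0,0,0.165,0,0,0],
    [36,0,0,0.165,0,0,0],
    [36,0,0,0.165,0,0,0],
  ],
)

```text
time_s: 16.3
position: [0.6806, 0.1914, 0.0135]
tcp_rot: [[0.905, 0.426, 0.0], [0.426, -0.905, 0.0], [0.0, 0.0, -1.0]]
force: [0.1, -0.4, -1.4]
opening: 0.495
grasp_force: 30.0
```

drive_tool(
  steps=[
    [36,-0.013,-0.003,0.005,0,0,0],
    [36,-0.013,-0.003,0.0125,0,0,0],
    [36,-0.013,-0.003,0.0125,0,0,0],
    [44,-0.013,-0.003,0.0125,0,0,0],
    [52,-0.013,-0.003,0.0125,0,0,0],
    [65,-0.013,-0.003,0.0125,0,0,0],
    [75,-0.013,-0.003,0.0125,0,0,0],
  ],
)

```text
time_s: 17.0
position: [0.6791, 0.1911, 0.0121]
tcp_rot: [[0.905, 0.426, 0.0], [0.426, -0.905, 0.0], [0.0, 0.0, -1.0]]
force: [-0.4, 0.0, -0.1]
opening: 0.695
grasp_force: 0.0
```

drive_tool(
  steps=[
    [80,0,0,-0.1,0,0,0],
    [80,0,0,-0.3,0,0,0],
    [80,0,0,-0.65,0,0,0],
    [80,0,0,-1,0,0,0],
    [80,0,0,-1,0,0,0],
    [80,0,0,-1,0,0,0],
  ],
)

```text
time_s: 17.6
position: [0.6801, 0.1913, 0.1347]
tcp_rot: [[0.905, 0.426, 0.004], [0.426, -0.905, 0.0], [0.004, 0.001, -1.0]]
force: [-0.1, 0.6, -0.4]
opening: 0.917
grasp_force: 0.0
```

```bash
python3 - <<'E'
from h import *
from rig import optics
c=optics.capture('wrist');cv2.imwrite('pics/t2.png',c['color'])
q=depthpts(c,[(x,y) for y in range(130,260) for x in range(200,380)]);q=q[(abs(q[:,0]-.679)<.03)&(abs(q[:,1]-.192)<.03)&(q[:,2]>.017)&(q[:,2]<.04)]
print(len(q),np.median(q[:,2]),rect(q),q[:,2].std())
E
python3 plan.py .428 .292 .16 25.1
```

```text
2338 0.023112374141476738 [678.  190.6  43.5  42.8  25.5] 0.0009094770877297287
pos [0.6787 0.1911 0.1327] phi 25.2 shift [-1.532 -1.65  -0.229] turn deg 0.1 units 0.0012
```

drive_tool(
  steps=[
    [87,-0.2,-0.2,-0.1,0,0,0],
    [87,-0.48,-0.52,-0.2,0,0,0],
    [87,-0.766,-0.825,-0.229,0,0,0],
  ],
)

```text
time_s: 17.95
position: [0.5547, 0.2405, 0.1583]
tcp_rot: [[0.906, 0.424, -0.002], [0.424, -0.906, -0.0], [-0.001, -0.001, -1.0]]
force: [0.0, 0.3, -0.1]
opening: 0.996
grasp_force: 0.0
```

drive_tool(
  steps=[
    [87,-0.25,-0.27,0,0,0,0],
    [87,-0.5,-0.54,0,0,0,0],
    [87,-0.7,-0.75,0,0,0,0],
    [87,-0.766,-0.825,0,0,0,0],
    [87,-0.766,-0.825,0,0,0,0],
    [87,-0.766,-0.825,0,0,0,0],
  ],
)

```text
time_s: 18.55
position: [0.4321, 0.291, 0.1589]
tcp_rot: [[0.905, 0.426, 0.001], [0.426, -0.905, -0.0], [0.001, 0.001, -1.0]]
force: [0.4, -0.0, -0.3]
opening: 0.999
grasp_force: 0.0
```

```bash
python3 stack.py w3; python3 plan.py .4275 .292 .0388 25.1
```

```text
[0.4327 0.2908 0.159 ]
0.05 6265 z 0.056 rect [427.5 292.1  76.2  50.9  25.2] img ((279.5, 213.5), (95.0, 67.0), 90.0)
0.025 2992 z 0.0308 rect [429.5 290.1 111.7  61.   24.1] img ((283.1033935546875, 201.90005493164062), (76.32801818847656, 129.2695770263672), 0.9710219502449036)
pos [0.4327 0.2908 0.159 ] phi 25.15 shift [-0.037 -0.028  1.002] turn deg 0.05 units 0.0006
```

drive_tool(
  steps=[
    [87,-0.036,-0.024,0.2,0,0,0],
    [87,-0.036,-0.024,0.45,0,0,0],
    [87,-0.036,-0.024,0.65,0,0,0],
    [80,-0.036,-0.024,0.8,0,0,0],
    [72,-0.036,-0.024,0.9,0,0,0],
    [70,-0.036,-0.024,0.96,0,0,0],
    [70,-0.036,-0.024,0.996,0,0,0],
    [62,-0.036,-0.024,0.996,0,0,0],
  ],
)

```text
time_s: 19.4
position: [0.4261, 0.2917, 0.0396]
tcp_rot: [[0.905, 0.425, 0.0], [0.425, -0.905, 0.0], [0.0, 0.0, -1.0]]
force: [0.6, 0.7, 0.7]
opening: 0.777
grasp_force: 0.0
```

drive_tool(
  steps=[
    [57,0,0,0,0,0,0],
    [53,0,0,0,0,0,0],
    [50,0,0,0,0,0,0],
    [47,0,0,0,0,0,0],
    [40,0,0,0,0,0,0],
    [40,0,0,0,0,0,0],
  ],
)

```text
time_s: 20.0
position: [0.4261, 0.2918, 0.0403]
tcp_rot: [[0.905, 0.426, 0.001], [0.426, -0.905, 0.0], [0.001, 0.0, -1.0]]
force: [0.4, -1.8, 6.0]
opening: 0.583
grasp_force: 30.0
```

```bash
python3 plan.py .428 -.2846 .119 32.1
```

```text
pos [0.4261 0.2918 0.0403] phi 25.22 shift [-2.031  4.352 -0.657] turn deg -6.88 units -0.08013333333333333
```

drive_tool(
  steps=[
    [40,0,0,-0.02,0,0,0],
    [40,0,0,-0.08,0,0,0],
    [40,0,0,-0.18,0,0,0],
    [40,0,0,-0.32,0,0,0],
    [40,0,0,-0.48,0,0,0],
    [40,0,0,-0.62,0,0,0],
    [40,0,0,-0.66,0,0,0],
    [40,0,0,-0.66,0,0,0],
  ],
)

```text
time_s: 20.8
position: [0.4258, 0.292, 0.1197]
tcp_rot: [[0.905, 0.426, 0.001], [0.426, -0.905, 0.001], [0.002, -0.0, -1.0]]
force: [-0.4, -0.0, -7.6]
opening: 0.585
grasp_force: 30.0
```

```bash
python3 stack.py w4;python3 plan.py .428 -.2846 .119 32.1
```

```text
[0.4253 0.2917 0.119 ]
0.025 4871 z 0.0309 rect [462.5 305.3  61.8  38.5 -64.9] img ((289.0, 162.5), (55.0, 88.0), 90.0)
pos [0.4253 0.2917 0.119 ] phi 25.2 shift [-2.024  4.355 -0.   ] turn deg -6.9 units -0.08026666666666667
```

View pics/w4.png

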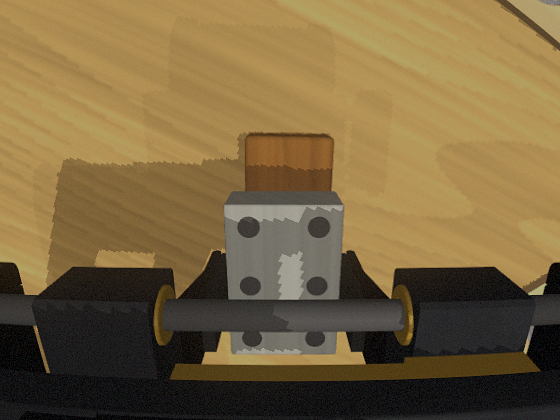

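Picture: steel block held level at (283,280), the sanding block left on the bench at (289,162).

drive_tool(
  steps=[
    [40,-0.02,0.05,0,0,0,0],
    [40,-0.08,0.17,0,0,0,0],
    [40,-0.17,0.37,0,0,0,0],
    [40,-0.28,0.61,0,0,0,0],
    [40,-0.405,0.871,0,0,0,0],
  ],
)

```text
time_s: 21.35
position: [0.4256, 0.1754, 0.1181]
tcp_rot: [[0.904, 0.427, -0.001], [0.427, -0.904, -0.0], [-0.002, -0.0, -1.0]]
force: [0.2, 0.2, -6.8]
opening: 0.578
grasp_force: 30.0
```

drive_tool(
  steps=[
    [40,-0.1,0.22,0,0,0,0],
    [40,-0.2,0.44,0,0,0,0],
    [40,-0.3,0.65,0,0,0,0],
    [40,-0.405,0.871,0,0,0,0],
  ],
)

```text
time_s: 21.75
position: [0.426, 0.0599, 0.1183]
tcp_rot: [[0.905, 0.426, -0.002], [0.426, -0.905, 0.0], [-0.002, -0.001, -1.0]]
force: [0.5, -0.3, -7.0]
opening: 0.583
grasp_force: 30.0
```

drive_tool(
  steps=[
    [40,-0.1,0.22,0,0,0,0],
    [40,-0.2,0.44,0,0,0,0],
    [40,-0.3,0.65,0,0,0,0],
    [40,-0.405,0.871,0,0,0,0],
  ],
)

```text
time_s: 22.15
position: [0.4263, -0.0552, 0.1182]
tcp_rot: [[0.905, 0.426, -0.002], [0.426, -0.905, 0.001], [-0.001, -0.001, -1.0]]
force: [0.5, 0.8, -7.6]
opening: 0.583
grasp_force: 30.0
```

drive_tool(
  steps=[
    [40,-0.1,0.22,0,0,0,0],
    [40,-0.2,0.44,0,0,0,0],
    [40,-0.3,0.65,0,0,0,0],
    [40,-0.405,0.871,0,0,0,0],
  ],
)

```text
time_s: 22.55
position: [0.4267, -0.1703, 0.1181]
tcp_rot: [[0.905, 0.425, -0.002], [0.425, -0.905, 0.001], [-0.001, -0.002, -1.0]]
force: [0.1, 0.6, -6.5]
opening: 0.583
grasp_force: 30.0
```

drive_tool(
  steps=[
    [40,-0.1,0.22,0,0,0,0],
    [40,-0.2,0.44,0,0,0,0],
    [40,-0.29,0.62,0,0,0,-0.03],
    [40,-0.36,0.77,0,0,0,-0.06],
    [40,-0.4,0.85,0,0,0,-0.08],
    [40,-0.405,0.871,0,0,0,-0.08],
    [40,-0.405,0.871,0,0,0,-0.08],
    [40,-0.405,0.871,0,0,0,-0.08],
  ],
)

```text
time_s: 23.35
position: [0.4275, -0.2833, 0.1183]
tcp_rot: [[0.847, 0.531, -0.002], [0.531, -0.847, 0.002], [-0.0, -0.003, -1.0]]
force: [-0.4, 0.6, -7.5]
opening: 0.582
grasp_force: 30.0
```

```bash
python3 plan.py .428 -.2846 .0123 32; python3 - <<'E'
from h import *
from rig import optics
c=optics.capture('top');cv2.imwrite('pics/top_s.png',c['color'][180:330,320:480])
w=optics.capture('wrist')
q=depthpts(w,[(x,y) for y in range(205,290) for x in range(235,330)])
q=q[(q[:,2]>.1)&(q[:,2]<.18)];A=np.c_[q[:,:2],np.ones(len(q))];k=np.linalg.lstsq(A,q[:,2],rcond=None)[0];r=abs(A@k-q[:,2])<.002;k=np.linalg.lstsq(A[r],q[r,2],rcond=None)[0];print('steel top slope deg',np.degrees(k[:2]),'z',np.median(q[:,2]))
E
```

```text
pos [ 0.4275 -0.2833  0.1183] phi 32.06 shift [-0.002  0.014  0.884] turn deg 0.06 units 0.0007333333333333333
steel top slope deg [-0.17507678  0.08698147] z 0.13420749598127524
```

drive_tool(
  steps=[
    [40,-0.01,0.012,0.1,0,0,0],
    [40,-0.01,0.012,0.3,0,0,0],
    [40,-0.01,0.012,0.5,0,0,0],
    [40,-0.01,0.012,0.65,0,0,0],
    [40,-0.01,0.012,0.73,0,0,0],
    [40,-0.01,0.012,0.78,0,0,0],
    [40,-0.01,0.012,0.78,0,0,0],
  ],
)

```text
time_s: 24.15
position: [0.428, -0.2863, 0.0247]
tcp_rot: [[0.847, 0.531, -0.001], [0.531, -0.847, 0.001], [-0.0, -0.001, -1.0]]
force: [-0.2, -0.3, -6.5]
opening: 0.583
grasp_force: 30.0
```

drive_tool(
  steps=[
    [40,0,0,0.03,0,0,0],
    [40,0,0,0.06,0,0,0],
    [40,0,0,0.08,0,0,0],
    [40,0,0,0.095,0,0,0],
    [40,0,0,0.095,0,0,0],
    [40,0,0,0.095,0,0,0],
  ],
)

```text
time_s: 24.75
position: [0.4281, -0.2864, 0.014]
tcp_rot: [[0.847, 0.531, 0.0], [0.531, -0.847, -0.0], [0.0, 0.0, -1.0]]
force: [-0.7, 0.5, -6.8]
opening: 0.585
grasp_force: 30.0
```

drive_tool(
  steps=[
    [40,0,0,0.005,0,0,0],
    [40,0,0,0.01,0,0,0],
    [40,0,0,0.01,0,0,0],
    [40,0,0,0.01,0,0,0],
  ],
)

```text
time_s: 25.15
position: [0.428, -0.2864, 0.0127]
tcp_rot: [[0.847, 0.531, 0.0], [0.531, -0.847, -0.0], [0.0, 0.0, -1.0]]
force: [-0.5, -0.2, -7.8]
opening: 0.585
grasp_force: 30.0
```

Within about half a millimetre of the floor; release.

drive_tool(
  steps=[
    [40,0,0,0.004,0,0,0],
    [40,0,0,0.004,0,0,0],
    [51,0,0,0.004,0,0,0],
    [55,0,0,0.004,0,0,0],
    [65,0,0,0.004,0,0,0],
    [75,0,0,0.004,0,0,0],
    [80,0,0,0.004,0,0,0],
  ],
)

```text
time_s: 25.85
position: [0.4284, -0.2867, 0.0126]
tcp_rot: [[0.847, 0.531, 0.001], [0.531, -0.847, -0.001], [0.0, 0.001, -1.0]]
force: [0.3, 0.3, 0.2]
opening: 0.817
grasp_force: 0.0
```

drive_tool(
  steps=[
    [87,0,0,-0.1,0,0,0],
    [87,0,0,-0.3,0,0,0],
    [87,0,0,-0.65,0,0,0],
    [87,0,0,-1,0,0,0],
    [87,0,0,-1,0,0,0],
    [87,0,0,-1,0,0,0],
  ],
)

```text
time_s: 26.45
position: [0.4286, -0.2869, 0.134]
tcp_rot: [[0.847, 0.531, 0.003], [0.531, -0.847, -0.003], [0.001, 0.004, -1.0]]
force: [-0.5, 0.4, -0.6]
opening: 1.001
grasp_force: 0.0
```

```bash
python3 - <<'E'
from h import *
from rig import optics
c=optics.capture('wrist');cv2.imwrite('pics/s2.png',c['color'])
q=depthpts(c,[(x,y) for y in range(110,290) for x in range(200,380)]);q=q[(abs(q[:,0]-.428)<.05)&(abs(q[:,1]+.285)<.05)&(q[:,2]>.02)&(q[:,2]<.04)]
print(len(q),np.median(q[:,2]),rect(q),q[:,2].std())
c=optics.capture('top');q=depthpts(c,[(x,y) for y in range(215,290) for x in range(130,200)]);q=q[q[:,2]>.025];print('sand',rect(q),np.median(q[:,2]))
E
python3 plan.py .428 .2905 .13 24.2
```

```text
6313 0.028014745824210763 [ 428.5 -286.    76.6   51.1   32. ] 0.0008570205571349088
sand [457.8 180.4 302.2 117.3 -73.7] 0.031613184193016064
pos [ 0.4274 -0.2857  0.1319] phi 32.08 shift [ 2.554 -4.066  0.021] turn deg 7.88 units 0.09166666666666667
```

drive_tool(
  steps=[
    [87,0.09,-0.14,0,0,0,0],
    [87,0.28,-0.44,0,0,0,0],
    [87,0.511,-0.813,0,0,0,0],
  ],
)

```text
time_s: 26.85
position: [0.4274, -0.1723, 0.131]
tcp_rot: [[0.849, 0.528, -0.002], [0.528, -0.849, 0.002], [-0.001, -0.002, -1.0]]
force: [0.8, 1.1, 0.3]
opening: 1.003
grasp_force: 0.0
```

drive_tool(
  steps=[
    [87,0.17,-0.27,0,0,0,0],
    [87,0.34,-0.54,0,0,0,0],
    [87,0.511,-0.813,0,0,0,0],
  ],
)

```text
time_s: 27.15
position: [0.4264, -0.0556, 0.1311]
tcp_rot: [[0.847, 0.531, -0.004], [0.531, -0.847, 0.002], [-0.002, -0.004, -1.0]]
force: [0.6, 0.2, -0.7]
opening: 1.0
grasp_force: 0.0
```

drive_tool(
  steps=[
    [87,0.17,-0.27,0,0,0,0],
    [87,0.34,-0.54,0,0,0,0],
    [87,0.511,-0.813,0,0,0,0],
  ],
)

```text
time_s: 27.45
position: [0.4262, 0.0592, 0.1311]
tcp_rot: [[0.847, 0.531, -0.004], [0.531, -0.847, 0.001], [-0.003, -0.003, -1.0]]
force: [0.9, -0.2, -0.0]
opening: 1.001
grasp_force: 0.0
```

drive_tool(
  steps=[
    [87,0.17,-0.27,0,0,0,0],
    [87,0.34,-0.54,0,0,0,0],
    [87,0.511,-0.813,0,0,0,0],
  ],
)

```text
time_s: 27.75
position: [0.4261, 0.174, 0.131]
tcp_rot: [[0.847, 0.531, -0.004], [0.531, -0.847, -0.0], [-0.004, -0.002, -1.0]]
force: [0.8, -0.1, -0.4]
opening: 0.999
grasp_force: 0.0
```

drive_tool(
  steps=[
    [87,0.17,-0.27,0,0,0,0.04],
    [87,0.34,-0.54,0,0,0,0.09],
    [87,0.48,-0.76,0,0,0,0.09],
    [87,0.511,-0.813,0,0,0,0.09],
    [87,0.511,-0.813,0,0,0,0.09],
    [87,0.511,-0.813,0,0,0,0.09],
    [87,0.511,-0.813,0,0,0,0.09],
  ],
)

```text
time_s: 28.45
position: [0.4281, 0.2858, 0.1318]
tcp_rot: [[0.912, 0.411, -0.002], [0.411, -0.912, -0.001], [-0.002, 0.0, -1.0]]
force: [0.2, -0.4, 0.2]
opening: 0.997
grasp_force: 0.0
```

```bash
python3 stack.py w5;python3 plan.py .429 .2903 .0085 24.2
```

```text
[0.4285 0.2858 0.132 ]
0.025 11516 z 0.031 rect [429.2 290.2 111.   61.5  24.2] img ((278.5, 203.5), (141.0, 85.0), 90.0)
pos [0.4285 0.2858 0.132 ] phi 24.24 shift [ 0.021 -0.032  1.029] turn deg 0.04 units 0.00046666666666666666
```

View pics/w5.png

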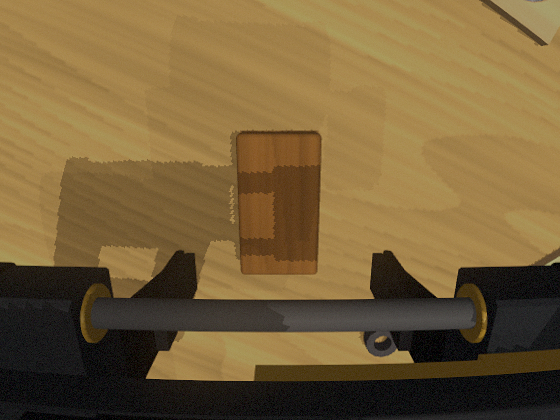

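Picture: sanding block at (279,203), aligned; the dark ring at (380,343) is well clear of the fingers.

drive_tool(
  steps=[
    [87,0.02,-0.028,0.1,0,0,0],
    [87,0.02,-0.028,0.3,0,0,0],
    [87,0.02,-0.028,0.5,0,0,0],
    [87,0.02,-0.028,0.7,0,0,0],
    [87,0.02,-0.028,0.85,0,0,0],
    [87,0.02,-0.028,0.95,0,0,0],
    [87,0.02,-0.028,0.98,0,0,0],
    [87,0.02,-0.028,0.98,0,0,0],
  ],
)

```text
time_s: 29.3
position: [0.4295, 0.2909, 0.0142]
tcp_rot: [[0.911, 0.412, -0.001], [0.412, -0.911, -0.0], [-0.001, -0.0, -1.0]]
force: [-0.4, 0.7, -0.6]
opening: 0.998
grasp_force: 0.0
```

drive_tool(
  steps=[
    [80,0,0,0.045,0,0,0],
    [72,0,0,0.045,0,0,0],
    [66,0,0,0.045,0,0,0],
    [63,0,0,0.045,0,0,0],
    [59,0,0,0.045,0,0,0],
    [52,0,0,0.045,0,0,0],
    [52,0,0,0.045,0,0,0],
  ],
)

```text
time_s: 30.0
position: [0.4299, 0.2912, 0.0096]
tcp_rot: [[0.911, 0.412, 0.001], [0.412, -0.911, 0.0], [0.001, 0.0, -1.0]]
force: [0.9, -0.5, 3.7]
opening: 0.709
grasp_force: 30.0
```

drive_tool(
  steps=[
    [50,0,0,-0.02,0,0,0],
    [50,0,0,-0.1,0,0,0],
    [50,0,0,-0.25,0,0,0],
    [50,0,0,-0.45,0,0,0],
    [50,0,0,-0.65,0,0,0],
    [50,0,0,-0.65,0,0,0],
  ],
)

```text
time_s: 30.6
position: [0.4315, 0.2921, 0.0902]
tcp_rot: [[0.911, 0.412, 0.006], [0.412, -0.911, 0.003], [0.007, 0.0, -1.0]]
force: [0.6, 0.4, -1.4]
opening: 0.713
grasp_force: 30.0
```

```bash
python3 plan.py .4585 -.0107 .0865 -32.1
```

```text
pos [0.4315 0.2921 0.0902] phi 24.35 shift [-0.836  2.392  0.026] turn deg 56.45 units 0.6567999999999999
```

drive_tool(
  steps=[
    [50,-0.02,0.06,0,0,0,0],
    [50,-0.07,0.2,0,0,0,0],
    [50,-0.14,0.4,0,0,0,0],
    [50,-0.21,0.6,0,0,0,0],
    [50,-0.279,0.797,0,0,0,0],
  ],
)

```text
time_s: 31.1
position: [0.4372, 0.1887, 0.0859]
tcp_rot: [[0.911, 0.412, -0.003], [0.412, -0.911, -0.001], [-0.003, -0.001, -1.0]]
force: [-0.1, -0.6, -1.5]
opening: 0.714
grasp_force: 30.0
```

drive_tool(
  steps=[
    [50,-0.07,0.2,0,0,0,0],
    [50,-0.14,0.4,0,0,0,0],
    [50,-0.21,0.6,0,0,0,0],
    [50,-0.279,0.797,0,0,0,0],
  ],
)

```text
time_s: 31.5
position: [0.4461, 0.0879, 0.086]
tcp_rot: [[0.911, 0.412, -0.003], [0.412, -0.911, 0.0], [-0.003, -0.001, -1.0]]
force: [0.8, 0.1, -0.2]
opening: 0.709
grasp_force: 30.0
```

drive_tool(
  steps=[
    [50,-0.07,0.2,0,0,0,0],
    [50,-0.14,0.4,0,0,0,0],
    [50,-0.21,0.6,0,0,0,0],
    [50,-0.26,0.74,0,0,0,0],
    [50,-0.279,0.797,0,0,0,0],
    [50,-0.279,0.797,0,0,0,0],
  ],
)

```text
time_s: 32.1
position: [0.4557, -0.0124, 0.0864]
tcp_rot: [[0.912, 0.41, -0.002], [0.41, -0.912, 0.001], [-0.001, -0.001, -1.0]]
force: [-0.1, 0.4, -1.6]
opening: 0.71
grasp_force: 30.0
```

drive_tool(
  steps=[
    [50,0,0,0,0,0,0.05],
    [50,0,0,0,0,0,0.14],
    [50,0,0,0,0,0,0.23],
    [50,0,0,0,0,0,0.32],
    [50,0,0,0,0,0,0.41],
    [50,0,0,0,0,0,0.5],
    [50,0,0,0,0,0,0.59],
    [50,0,0,0,0,0,0.657],
  ],
)

```text
time_s: 32.9
position: [0.4555, -0.0104, 0.0868]
tcp_rot: [[0.845, -0.535, -0.002], [-0.535, -0.845, 0.001], [-0.002, 0.0, -1.0]]
force: [-0.1, -0.8, -1.1]
opening: 0.709
grasp_force: 30.0
```

drive_tool(
  steps=[
    [50,0,0,0,0,0,0],
    [50,0,0,0,0,0,0],
    [50,0,0,0,0,0,0],
  ],
)

```text
time_s: 33.2
position: [0.4561, -0.0112, 0.0871]
tcp_rot: [[0.848, -0.53, -0.001], [-0.53, -0.848, 0.0], [-0.001, 0.0, -1.0]]
force: [0.7, 0.4, -2.2]
opening: 0.708
grasp_force: 30.0
```

```bash
python3 plan.py .4585 -.0107 .0135 -32.1; python3 - <<'E'
from h import *
from rig import optics
w=optics.capture('wrist');cv2.imwrite('pics/d1.png',w['color'])
q=depthpts(w,[(x,y) for y in range(150,290) for x in range(220,340)])
q=q[(q[:,2]>.09)&(q[:,2]<.13)];A=np.c_[q[:,:2],np.ones(len(q))];k=np.linalg.lstsq(A,q[:,2],rcond=None)[0];print('slope deg',np.degrees(k[:2]),'z',np.median(q[:,2]))
E
```

```text
pos [ 0.4561 -0.0112  0.0871] phi -32.01 shift [ 0.015 -0.014  0.613] turn deg 0.09 units 0.0010666666666666667
slope deg [-2.74929628  1.7006939 ] z 0.10845891938255396
```

View pics/d1.png

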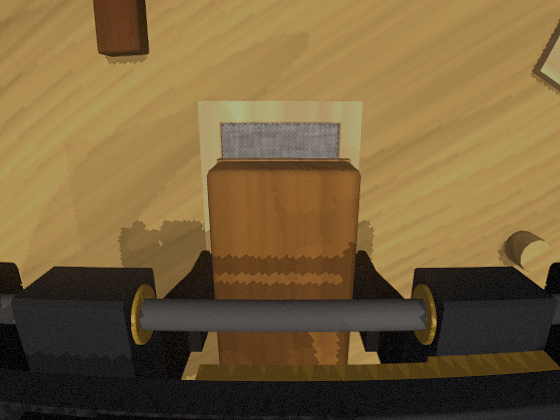

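Picture: block in grip at (284,260) over its holder, recess visible at (280,140), centred sideways. Check the tilt robustly.

```bash
python3 - <<'E'
from h import *
from rig import optics
w=optics.capture('wrist')
for y in range(170,290,12):
    q=depthpts(w,[(x,y) for x in range(230,335)]);print(y,q[:,2].std().round(4),np.median(q,0).round(4),(np.median(q[:20,2])-np.median(q[-20:,2])).round(4))
E
```

```text
170 0.0007 [ 0.5015 -0.0395  0.107 ] 0.0002
182 0.0006 [ 0.4979 -0.0373  0.1086] 0.0005
194 0.0005 [ 0.4936 -0.0346  0.1085] 0.0002
206 0.0006 [ 0.4894 -0.0319  0.1085] -0.0001
218 0.0136 [ 0.4853 -0.0293  0.1085] -0.0001
230 0.0006 [ 0.4806 -0.0264  0.1085] -0.0005
242 0.0191 [ 0.4763 -0.0245  0.1086] 0.0001
254 0.0136 [ 0.472  -0.0215  0.1087] 0.0004
266 0.0136 [ 0.4675 -0.0182  0.1086] 0.0004
278 0.0006 [ 0.4622 -0.0149  0.1086] 0.0002
```

drive_tool(
  steps=[
    [50,0.014,-0.012,0.08,0,0,0],
    [50,0.014,-0.012,0.22,0,0,0],
    [50,0.014,-0.012,0.36,0,0,0],
    [50,0.014,-0.012,0.46,0,0,0],
    [50,0.014,-0.012,0.53,0,0,0],
    [50,0.014,-0.012,0.57,0,0,0],
    [50,0.014,-0.012,0.6,0,0,0],
    [50,0.014,-0.012,0.6,0,0,0],
  ],
)

```text
time_s: 34.1
position: [0.4586, -0.0113, 0.015]
tcp_rot: [[0.847, -0.532, -0.0], [-0.532, -0.847, 0.0], [-0.0, 0.0, -1.0]]
force: [-0.2, 1.2, -0.9]
opening: 0.71
grasp_force: 30.0
```

drive_tool(
  steps=[
    [50,0,0,0,0,0,0],
    [50,0,0,0.004,0,0,0],
    [50,0,0,0.004,0,0,0],
  ],
)

```text
time_s: 34.4
position: [0.4588, -0.0114, 0.0151]
tcp_rot: [[0.847, -0.532, 0.001], [-0.532, -0.847, -0.0], [0.001, -0.0, -1.0]]
force: [0.1, 0.6, -0.9]
opening: 0.711
grasp_force: 30.0
```

drive_tool(
  steps=[
    [50,0,0,0.005,0,0,0],
    [50,0,0,0.01,0,0,0],
    [50,0,0,0.01,0,0,0],
    [62,0,0,0.01,0,0,0],
    [66,0,0,0.01,0,0,0],
    [75,0,0,0.01,0,0,0],
    [87,0,0,0.01,0,0,0],
    [87,0,0,0.01,0,0,0],
  ],
)

```text
time_s: 35.2
position: [0.4586, -0.0114, 0.0136]
tcp_rot: [[0.847, -0.532, 0.0], [-0.532, -0.847, -0.0], [0.0, -0.0, -1.0]]
force: [-0.5, 0.3, 0.4]
opening: 0.945
grasp_force: 0.0
```

drive_tool(
  steps=[
    [87,0,0,-0.1,0,0,0],
    [87,0,0,-0.3,0,0,0],
    [87,0,0,-0.65,0,0,0],
    [87,0,0,-1,0,0,0],
    [87,0,0,-1,0,0,0],
    [87,0,0,-1,0,0,0],
  ],
)

```text
time_s: 35.8
position: [0.4591, -0.0114, 0.135]
tcp_rot: [[0.847, -0.532, 0.003], [-0.532, -0.847, -0.001], [0.003, -0.001, -1.0]]
force: [0.1, 0.1, -0.8]
opening: 0.999
grasp_force: 0.0
```

```bash
python3 - <<'E'
from h import *
from rig import optics
c=optics.capture('wrist');cv2.imwrite('pics/d2.png',c['color'])
q=depthpts(c,[(x,y) for y in range(90,290) for x in range(180,380)]);q=q[(abs(q[:,0]-.458)<.07)&(abs(q[:,1]+.011)<.07)&(q[:,2]>.02)&(q[:,2]<.05)]
print(len(q),np.median(q[:,2]),rect(q),q[:,2].std())
cv2.imwrite('pics/scene2.png',optics.capture('scene')['color'])
E
```

```text
11550 0.034968370756286726 [457.1 -10.9 112.4  62.3 -32.3] 0.001392216132221431
```

View pics/d2.png

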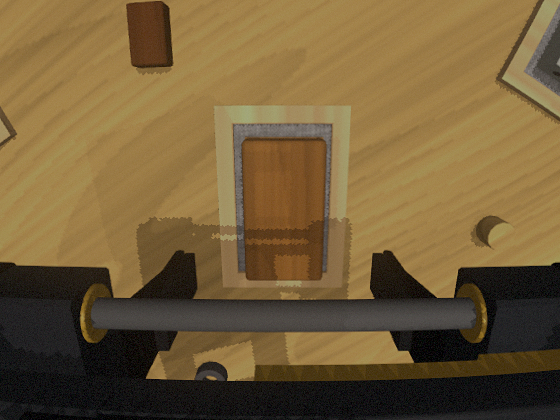

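View pics/scene2.png

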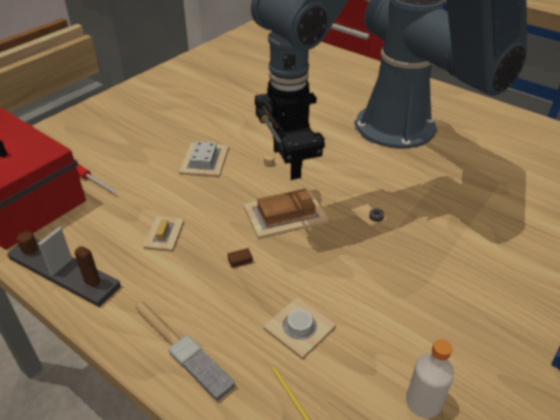

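Both pictures show all four objects in their recesses: sanding (283,205 wrist), steel (204,155), bar (163,232), tin (300,323). Final level check, then hand in.

```bash
python3 - <<'E'
from h import *
from rig import optics,order
c=optics.capture('wrist')
z=[np.median(depthpts(c,[(x,y) for x in range(255,312)])[:,2]).round(4) for y in (150,180,210,225,265)]
x=[np.median(depthpts(c,[(x,y) for y in range(150,215)])[:,2]).round(4) for x in (250,285,315)]
print(z,x)
if max(z+x)-min(z+x)<.0025: print(order.hand_in())
E
```

```text
[np.float64(0.035), np.float64(0.0351), np.float64(0.035), np.float64(0.0349), np.float64(0.0353)] [np.float64(0.0351), np.float64(0.035), np.float64(0.035)]
the job is handed in; nothing more can be done
None
```

I took the pile apart without tipping anything; the bar, tin, steel block and sanding block each lie flat in their own recess, and I handed the job in at about 36 s of the 128 s allowed.

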